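Take the loaded slide cassette out of the slide scanner

TASK

The scanner has finished its run of blood-smear slides. Pull its loading drawer fully open by the handle, squeeze together the two yellow catches of the loaded cassette (the one with slides in it) so that it unlatches, and lift it straight up, level, out of the drawer. Finish holding it still by its squeezed catches, at least 10 cm above its bay and touching nothing else; leave the drawer open, the empty cassette latched in its bay and the other things on the bench where they are.

Things in the scene. Friction and masses are not known exactly. Their poses are not given: they have to be found in the camera images.
- scanner: Light grey bench-top slide scanner, fixed on the worktop: 270 wide (y), 230 deep (x), its roof 103 high, with a hood on the rear of the roof (from 100 behind the front face on) up to 153 high. Origin on the worktop under the middle of its front face; +x points from the front face into the scanner, +y to its left as seen by a robot in front of it, z up.
- scanner_drawer (a joint): How far the scanner's loading drawer is pulled out, in m: 0 shut, 0.150 fully open against a firm stop. It slides along the scanner's -x (towards the robot), needs about 3 N and stays where it is left. Drawer front 240 wide, 12 thick, its top 91 above the worktop, its face level with the scanner's front when shut.
- drawer_tray (a point): Middle of the tray floor in the open-topped drawer, 24 above the worktop, between the two bays; moves with the drawer, frame parallel to the scanner's. Walls 26 high. The cassettes stand at y +50 and -50 (either way round), hidden under the roof until opened. At both ends of a bay a steel keeper, top 22 above the floor, overhangs the catch's barb and locks the cassette down until squeezed.
- drawer_handle (a point): Middle of the drawer's steel bar handle: a round horizontal bar 10 thick, 88 long along the scanner's y, 78 above the worktop; 43 free between the bar and the drawer front behind it. The frame is parallel to the scanner's; the point moves with the drawer.
- loaded_cassette: Loose black slide cassette holding ten glass slides, a yellow catch at its front and rear end; about 0.13 kg. Body 38 (x, along the drawer's travel) by 86 (y) by 30 high; 60 along x over the unpressed catches, whose tops stand 62 above the underside. Origin under its middle, 24 above the worktop when seated; axes parallel to the scanner's while seated.
- empty_cassette: Loose black slide cassette of the same shape with no slides and grey catches, latched in the other bay of the drawer; stays where it is. Origin under its middle.
- loaded_front_catch (a joint): Travel of the loaded cassette's front yellow catch (on its robot-facing side) towards the cassette's middle, in m: 0 out (latched), 0.006 fully squeezed at a hard stop. Sprung: about 2 N at the start, 6.5 N at the stop. From about 0.005 on its barb clears the keeper.
- loaded_rear_catch (a joint): The same for the loaded cassette's rear yellow catch (on the side towards the scanner).
- loaded_front_pad (a point): Middle of the ribbed outer face of the front catch's upright finger tab: tab 26 wide (y), 4 thick (x), graspable from 34 to 62 above the cassette's underside; this point is at 50, and 30 in front of the cassette's middle (24 when squeezed). Moves with the catch. 36 free between the tab and the drawer front.
- loaded_rear_pad (a point): The same on the rear catch, 30 behind the cassette's middle; the two tabs are 60 apart over their outer faces, 48 squeezed.
- timer: White bench timer, 66x66x21, lying on the worktop to the right of the drawer; origin under its middle. Leave alone.
- petri: Closed white petri dish, 71 across, 15 high, on the worktop to the left of the drawer; origin under its middle. Leave alone.
- reagent_bottle: White reagent bottle with a red cap, 45 across, 104 high, on the worktop left of the scanner's front; origin under its middle. Leave alone.

How it is judged (in metres and radians):
On the way, in this order (a step that is already met when the one before it is completed fails the run):
1. the drawer is pulled fully open (0.135 m or more), the loaded cassette still in its bay (value of joint scanner_drawer above 0.135 m and height (world z) of loaded_cassette below 0.03 m), for 0.2 s.
2. the fingers squeeze both yellow catches in (4.5 mm or more each) while the cassette is still in its bay (value of joint each of loaded_front_catch, loaded_rear_catch above 0.0045 m and contact force between the fingers and loaded_cassette above 3 N and height (world z) of loaded_cassette below 0.034 m), for 0.1 s.
At the end, for the whole second after the job is handed in: The loaded cassette is held still and level (0.2 rad) by the fingers, both yellow catches squeezed in 4.5 mm or more, its underside 115 mm or more above the worktop (24 mm when seated), free of the scanner; the drawer is open 0.12 m or more, the empty cassette still seated within 6 mm (height (world z) of loaded_cassette above 0.115 m and value of joint each of loaded_front_catch, loaded_rear_catch above 0.0045 m and contact force between the fingers and loaded_cassette above 3 N and contact force between loaded_cassette and scanner below 0.05 N and angle between loaded_cassette's own z axis and vertical below 0.2 rad and linear speed of loaded_cassette below 0.02 m/s and value of joint scanner_drawer above 0.12 m and height (world z) of empty_cassette below 0.03 m and angle between empty_cassette's own z axis and vertical below 0.08 rad and x of empty_cassette in the frame of drawer_tray between -0.006 and 0.006 m); the arm keeps its last pose, push and grip.
It fails at once if the loaded cassette is tipped by more than 0.4 rad (slides would fall out) (angle between loaded_cassette's own z axis and vertical above 0.4 rad).
It fails at once if the empty cassette is lifted out of its bay (height (world z) of empty_cassette above 0.034 m).
It fails at once if the timer, petri dish or reagent bottle is moved by more than 20 mm or tipped over (distance of any of timer, petri, reagent_bottle from where it was at the start of the episode above 0.02 m or angle between reagent_bottle's own z axis and vertical above 0.5 rad).
It also fails if it takes over 43 s, if anything falls off the work surface, if the arm or the gripper's body presses on something with over 40 N, if the wrist force passes 120 N, or if a joint passes its speed limit or range.

ROBOT

A 7-joint arm with a two-finger parallel gripper is mounted at the origin on a cart in front of the work surface, level with it; the furniture and walls round the work are solid. World frame = base frame: x ahead of the robot, y to its left, z up, the work surface at z = 0. Lengths are in mm, angles in rad, forces in N, time in s.
With the tool pointing down it reaches from about 400 to 925 mm from the base axis. Payload 5.6 kg.
Tool frame: the origin (TCP) lies midway between the tips of the shut fingers; the grasp point (between the pads) lies 19 mm behind it (bot.grip_point_offset is the distance from the TCP to the grasp point, in mm); z points along the fingers, y is the line along which they close (so a half turn about z gives the same grasp; the last joint's range is limited). The gripper opens to 85 mm and grips with 20 to 120 N. Pads are 22 mm wide; open, the fingers measure 114 mm over their backs; the gripper's body (76 mm by 85 mm) begins 54 mm behind the grasp point. The pads swing forward as they close: fully open they stand 13 mm farther back than shut.
Start: joints at [-1.314, 0.468, -0.012, 1.603, 0.006, 1.071, -0.056], TCP at [192.005, 621.001, 231.29] pointing down, gripper open.
Joint ranges: [-2.53, 2.53], [-0.31, 2.02], [-1.57, 1.55], [0.28, 2.44], [-1.29, 4.43], [0.15, 1.84], [-2.92, 2.92]. Speed limits (rad/s): [2.57, 2.57, 3.14, 3.14, 3.14, 3.14, 3.14].

INTERFACE

Orientations are given as a unit quaternion [x, y, z, w].
In Python, from plant import bot, camera, ticket, spotter gives the robot as it stands.
- The arm moves only by the tool jog_arm, never from a script. Its argument "series" is a list of rows, each a list of 5 numbers: the shift along the tool's x, y, z in mm, then the turn about the tool's z in rad, then the opening, from -1 (shut) to 1 (fully open), so that 0 is half open. In form: [[dx, dy, dz, twist, jaw], ...]. A call has exactly 5 rows; each row shifts and turns the commanded pose from where the row before left it, along the tool's axes as they then stand; what a row does not reach is not made up. A row lasts 1/8 s, in which the tool goes at most 62.5 mm and 10.7 degrees, less where a joint would pass 70% of its speed; a pose out of reach is approached as far as the arm can. A call is refused whole if a number of a shift passes 62.5 or a number of a turn 0.188, either way. A call with a gripper value outside its range is refused whole. The fingers move at their own pace and stop on an object; the grip force is fixed at half the most. Time passes only in rows, so rows that do not move let the fingers close, or fill a call up. It gives the time, the measured TCP pose, the force, the opening and the grip force at its end, in the units of the state.
- bot.observe(): the state, without advancing time (a new reading comes with each control period).
- camera(name): name is "scene" or "top" or "wrist"; returns a dict with "image" (400x640x3 uint8, blue, green, red), "intrinsics" (3x3 intrinsics, pixels), "T" (4x4, takes a point from camera to world coordinates). Camera axes: x right, y down, z forward; pixel columns grow to the right and rows downward; lengths in mm; the calibration is good to about 2 mm. The wrist camera is an equidistant fisheye: a pixel r from the principal point sees the ray r / f radians off the axis. A picture is of the moment at which its call begins. There is no depth.
- ticket.sign_off(): hands the job in; it is judged then, once.
Trained networks look in a picture, given as the dict that the camera call returned (one of the last four; its "shot" number tells which), for a name from the list of things; names that differ only in an ending like _2 or _b are one class to them, and where a whole thing is asked for, a point or a joint stands for the part that bears it (a point fixed in the world has none). Each returns a list of dicts, best first, with "p" (0 to 1); they miss things now and then, are a little off and sometimes report something else, mostly with a low value. They report only what shows in the picture. A call takes as long as a camera call.
- spotter.outline_of(target, picture): "mask" (400x640 bool, what is visible of it) and "extent" ([left, top, right, bottom] in pixels, round what is visible of it).
The state is a dict: "clock": time; "joint_positions": joint angles; "joint_vel": joint speeds; "effort": joint torques, N m; "tool_pos": TCP position; "tool_rot": TCP orientation; "force": force on the tool from outside, world axes, zero at the start; "moment": the same for the moment, N m; "opening": finger opening in mm; "grip_force": force on a finger pad.
Only numpy, scipy, OpenCV 4.12 (cv2) and the standard library are available. Lean on these libraries where they do the work, as an engineer would, in place of code of your own. Each camera call takes 0.05 s, during which the arm holds its last target. There are 200 camera calls.

## Working session

There is one attempt and no reset: what is moved stays moved. The work goes in short steps, Python scripts to look and compute and a tool call to move; the robot and the scene stay as the last step left them, time stands still between calls to the robot, and variables do not carry over. Pictures are saved under pics/ and viewed, at most 10 in all, crops included, and the job is handed in when it is done.

Besides the shell and the picture viewer there is one more tool, called after "Call:" by a JSON object that holds its "fn" and its "kwargs". jog_arm: Moves the arm, as the interface text tells. Its arguments: {"type":"object","properties":{"series":{"type":"array"}},"required":["series"]}

```bash
mkdir -p pics; ls
python3 - <<'E'
from plant import bot,camera,spotter
import cv2,numpy as np
s=bot.observe();print(s['clock'],s['tool_pos'],s['tool_rot'],s['opening'],s['force'])
ims=[]
for n in ['scene','top']:
    c=camera(n);ims.append(c['image']);print(n,c['intrinsics'].tolist(),np.round(c['T'],3).tolist())
    for t in ['scanner','drawer_handle','timer','petri','reagent_bottle']:
        for r in spotter.outline_of(t,c)[:1]: print(t,r['p'],r['extent'])
cv2.imwrite('pics/a.png',ims[0]);cv2.imwrite('pics/b.png',ims[1])
E
```

```text
pics
0.0 [191.85557307 620.42732853 230.30995229] [ 1.49356138e-01  9.88783036e-01 -9.20815909e-04 -6.85521233e-05] 85.67814613388872 [0.39895295 0.7688814  0.19805577]
scene [[389.03132847812606, 0.0, 317.9282834434698], [0.0, 389.03132847812606, 206.2607399324085], [0.0, 0.0, 1.0]] [[-0.419, -0.512, 0.75, -44.111], [-0.908, 0.233, -0.348, 409.455], [0.004, -0.827, -0.563, 603.201], [0.0, 0.0, 0.0, 1.0]]
scanner 0.64 [250.4, 127.3, 366.9, 226.4]
drawer_handle 0.75 [268.6, 183.3, 363.0, 223.0]
timer 0.82 [388.7, 213.1, 417.8, 236.7]
petri 0.74 [219.7, 246.1, 254.2, 273.2]
reagent_bottle 0.82 [230.1, 194.0, 251.7, 239.4]
top [[495.4961794661113, 0.0, 322.2856034487964], [0.0, 495.4961794661113, 192.82721257672523], [0.0, 0.0, 1.0]] [[-0.014, -0.982, 0.187, 435.052], [-1.0, 0.015, 0.006, 49.41], [-0.009, -0.187, -0.982, 1211.136], [0.0, 0.0, 0.0, 1.0]]
scanner 0.92 [257.6, 61.6, 385.8, 196.4]
drawer_handle 0.71 [268.7, 163.7, 367.9, 197.4]
timer 0.56 [380.9, 202.6, 414.3, 241.7]
reagent_bottle 0.8 [232.3, 154.1, 250.8, 173.8]
```

Run:
```python
import cv2,numpy as np
a=cv2.imread('pics/a.png')[110:290,200:440];b=cv2.imread('pics/b.png')[50:260,220:430]
cv2.imwrite('pics/ab.png',np.vstack([cv2.resize(a,None,fx=2,fy=2,interpolation=cv2.INTER_CUBIC)]));cv2.imwrite('pics/b2.png',cv2.resize(b,None,fx=2.8,fy=2.8,interpolation=cv2.INTER_CUBIC))
```

```text
(no output)
```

View pics/b2.png

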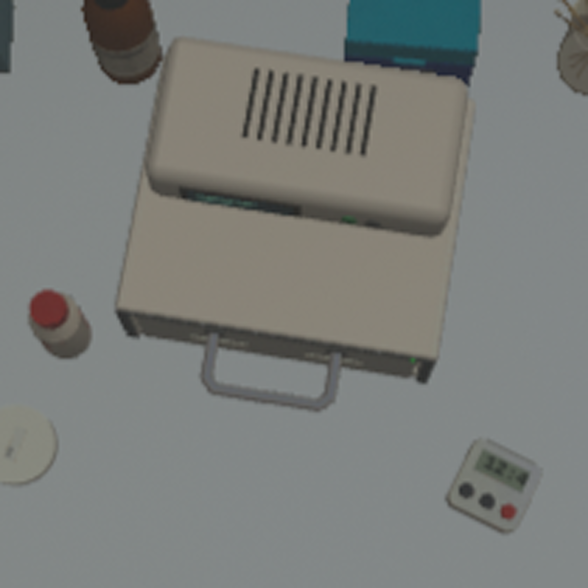

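View pics/ab.png

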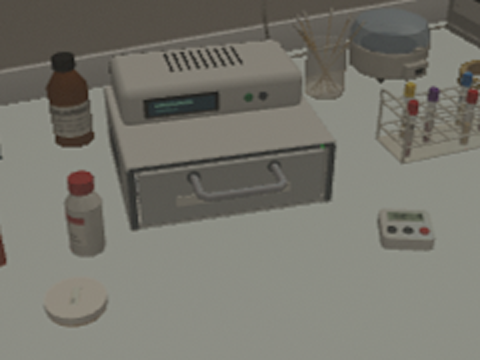

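The top view shows the scanner turned slightly, with its roof front corners at about (262,160) and (376,178) and the handle bar from (293,187) to (336,194). The petri dish and bottle are on the left and the timer on the right.

```bash
cat > h.py <<'E'
import numpy as np,cv2
from plant import bot,camera,spotter
from scipy.spatial.transform import Rotation as R
def w(c,u,v,z):
    K=c['intrinsics'];T=c['T'];d=T[:3,:3]@np.array([(u-K[0,2])/K[0,0],(v-K[1,2])/K[1,1],1]);p=T[:3,3]
    return p+d*(z-p[2])/d[2]
def px(c,P):
    K=c['intrinsics'];T=c['T'];q=T[:3,:3].T@(np.array(P)-T[:3,3]);return K[:2,:2]@(q[:2]/q[2])+K[:2,2]
def say():
    s=bot.observe();r=R.from_quat(s['tool_rot']).as_matrix();print('t',s['clock'],s['tool_pos'].round(1),'x',r[:,0].round(3),'y',r[:,1].round(3),'z',r[:,2].round(3),'op',s['opening'],'f',s['force'].round(1),s['grip_force'],'j',np.round(s['joint_positions'],2));return s
E
python3 - <<'E'
from h import *
c=camera('top')
L=w(c,262.1,160,103);Rr=w(c,376.1,177.9,103);print(L,Rr,np.linalg.norm(L-Rr))
d=(L-Rr);print('yaw',np.arctan2(-d[0],d[1]),'mid',(L+Rr)/2)
print('handle',w(c,293.7,187,78),w(c,336,193.7,78))
for t in ['drawer_handle','petri','timer','reagent_bottle']:
  for r in spotter.outline_of(t,c)[:1]:
    m=r['mask'];ys,xs=np.nonzero(m);print(t,r['p'],r['extent'],w(c,xs.mean(),ys.mean(),{'timer':21,'petri':15}.get(t,78)))
s=say()
b=cv2.imread('pics/b.png')[170:205,280:350];cv2.imwrite('pics/hd.png',cv2.resize(b,None,fx=10,fy=10,interpolation=cv2.INTER_CUBIC))
E
```

```text
[725.64746752 194.36906663 103.        ] [679.17566896 -67.06389859 103.        ] 265.53120977065197
yaw -0.17592044437878018 mid [702.41156824  63.65258402 103.        ]
handle [665.9969108  123.21284767  78.        ] [648.54136551  24.79633702  78.        ]
drawer_handle 0.95 [267.0, 163.3, 365.2, 200.4] [685.00804036  64.83794154  78.        ]
petri 0.63 [209.0, 190.7, 241.6, 218.8] [628.2560777  294.74058178  15.        ]
timer 0.81 [380.0, 207.1, 415.8, 241.5] [ 584.48717845 -121.05140873   21.        ]
reagent_bottle 0.98 [227.4, 154.2, 254.7, 175.9] [720.88314258 247.74488678  78.        ]
t 0.85 [192.  621.  231.3] x [-0.955  0.295 -0.   ] y [0.295 0.955 0.   ] z [ 0.  0. -1.] op 85.67554992344292 f [ 0.1 -0.1  0.2] 0.0 j [-1.31  0.47 -0.01  1.6   0.01  1.07 -0.06]
```

View pics/hd.png

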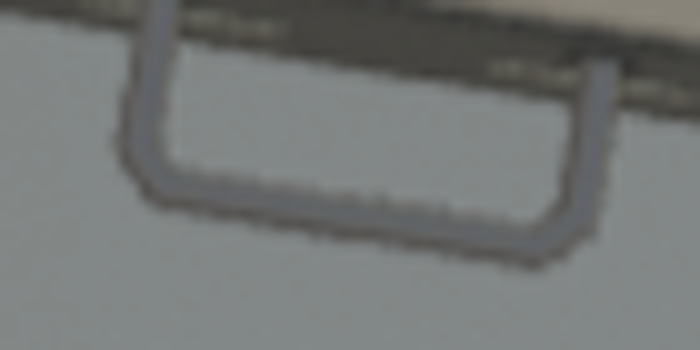

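```bash
cat >> h.py <<'E'
def plan(P,ydir,n,P0=None,y0=None):
    s=bot.observe();r=R.from_quat(s['tool_rot']).as_matrix()
    P0=np.array(s['tool_pos'] if P0 is None else P0);y0=r[:,1] if y0 is None else y0
    a=np.arctan2(y0[1],y0[0]);b=np.arctan2(ydir[1],ydir[0]);d=(b-a+np.pi)%(2*np.pi)-np.pi
    st=(np.array(P)-P0)/n
    for k in range(n):
        t=a+d*k/n; y=np.array([np.cos(t),np.sin(t),0]);x=np.cross(y,[0,0,-1])
        print([round(float(st@x),1),round(float(st@y),1),round(-float(st[2]),1),round(-d/n,4)])
E
python3 - <<'E'
from h import *
c=camera('top')
H=w(c,315.3,191.3,78);print(H)
print([px(c,[*(H[:2]+k*np.array([.175,.985])),78]).round(1) for k in (-44,44)])
plan([H[0],H[1],150],[.985,-.175],15)
E
```

```text
[654.98286178  72.89826595  78.        ]
[array([334. , 194.3]), array([296.7, 188.3])]
[-40.3, -25.8, 5.4, np.float64(0.0964)]
[-42.6, -21.8, 5.4, np.float64(0.0964)]
[-44.5, -17.6, 5.4, np.float64(0.0964)]
[-46.0, -13.2, 5.4, np.float64(0.0964)]
[-47.0, -8.7, 5.4, np.float64(0.0964)]
[-47.6, -4.2, 5.4, np.float64(0.0964)]
[-47.8, 0.4, 5.4, np.float64(0.0964)]
[-47.6, 5.0, 5.4, np.float64(0.0964)]
[-46.9, 9.6, 5.4, np.float64(0.0964)]
[-45.7, 14.1, 5.4, np.float64(0.0964)]
[-44.1, 18.4, 5.4, np.float64(0.0964)]
[-42.2, 22.6, 5.4, np.float64(0.0964)]
[-39.8, 26.5, 5.4, np.float64(0.0964)]
[-37.1, 30.2, 5.4, np.float64(0.0964)]
[-34.0, 33.7, 5.4, np.float64(0.0964)]
```

Call:
{"fn": "jog_arm", "kwargs": {"series": [[-40,-26,5,0.096,0],[-43,-22,5,0.096,0],[-44,-18,5,0.096,0],[-46,-13,5,0.096,0],[-47,-9,5,0.096,0]]}}

```text
clock: 1.52
tool_pos: [346.8, 436.7, 206.4]
tool_rot: [0.382, 0.924, 0.0, 0.0]
force: [0.2, 0.6, -0.4]
opening: 42.7
grip_force: 0.0
```

Call:
{"fn": "jog_arm", "kwargs": {"series": [[-48,-4,5,0.096,0],[-48,0,5,0.096,0],[-48,5,5,0.096,0],[-47,10,5,0.096,0],[-46,14,5,0.096,0]]}}

```text
clock: 2.15
tool_pos: [502.6, 253.4, 181.4]
tool_rot: [0.59, 0.807, 0.0, 0.0]
force: [0.2, 0.6, -0.6]
opening: 42.7
grip_force: 0.0
```

Call:
{"fn": "jog_arm", "kwargs": {"series": [[-44,18,5,0.096,0],[-42,23,5,0.096,0],[-40,26,5,0.096,0],[-37,30,5,0.096,0],[-34,34,5,0.096,0]]}}

```text
clock: 2.78
tool_pos: [657.4, 71.7, 156.2]
tool_rot: [0.765, 0.644, 0.0, -0.0]
force: [0.6, 0.1, 0.8]
opening: 43.0
grip_force: 0.0
```

Run:
```python
from h import *
say();plan([655,73,150],[.985,-.175],1)
c=camera('wrist');cv2.imwrite('pics/w1.png',c['image'])
```

```text
t 2.775 [657.4  71.7 156.2] x [0.171 0.985 0.   ] y [ 0.985 -0.171  0.   ] z [ 0.  0. -1.] op 42.995796223979966 f [0.6 0.1 0.8] 0.0 j [-0.48  0.59  0.46  1.66 -0.3   0.96 -0.09]
[0.9, -2.6, 6.2, np.float64(0.0041)]
```

View pics/w1.png

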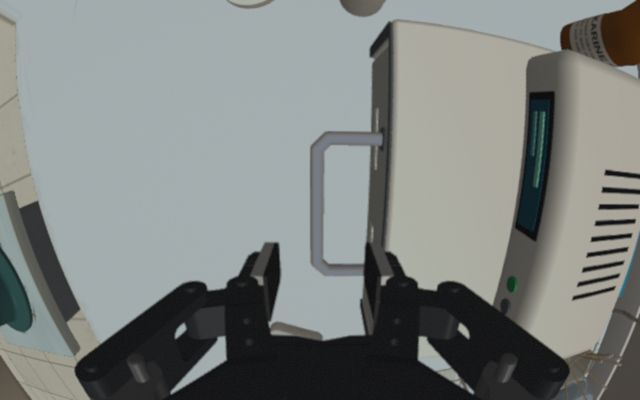

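The wrist view shows the bar at column ~318, midway between the fingertips (columns 268 and 375). I'll go down over it and close.

Call:
{"fn": "jog_arm", "kwargs": {"series": [[1,-2.5,20,0.004,0],[0,0,20,0,0],[0,0,20,0,0],[0,0,20,0,0],[0,0,17,0,0]]}}

```text
clock: 3.45
tool_pos: [653.6, 74.5, 57.7]
tool_rot: [0.765, 0.644, -0.0, -0.0]
force: [-0.0, -0.8, -0.3]
opening: 42.6
grip_force: 0.0
```

Call:
{"fn": "jog_arm", "kwargs": {"series": [[0,0,0,0,-1],[0,0,0,0,-1],[0,0,0,0,-1],[0,0,0,0,-1],[0,0,0,0,-1]]}}

```text
clock: 4.08
tool_pos: [653.9, 74.0, 59.6]
tool_rot: [0.766, 0.643, -0.0, -0.0]
force: [-3.0, -0.3, 1.5]
opening: 8.0
grip_force: 58.5
```

Call:
{"fn": "jog_arm", "kwargs": {"series": [[0,-8,0,0,-1],[0,-12,0,0,-1],[0,-14,0,0,-1],[0,-14,0,0,-1],[0,-14,0,0,-1]]}}

```text
clock: 4.7
tool_pos: [592.2, 85.1, 59.6]
tool_rot: [0.766, 0.643, 0.0, 0.0]
force: [3.5, -0.2, -2.4]
opening: 7.9
grip_force: 59.3
```

Call:
{"fn": "jog_arm", "kwargs": {"series": [[0,-14,0,0,-1],[0,-14,0,0,-1],[0,-14,0,0,-1],[0,-14,0,0,-1],[0,-10,0,0,-1]]}}

```text
clock: 5.32
tool_pos: [527.3, 96.8, 59.5]
tool_rot: [0.765, 0.644, 0.0, -0.0]
force: [3.1, 2.5, 0.0]
opening: 8.0
grip_force: 59.6
```

Call:
{"fn": "jog_arm", "kwargs": {"series": [[0,-8,0,0,-1],[0,-6,0,0,-1],[0,-4,0,0,-1],[0,-1,0,0,-1],[0,0,0,0,-1]]}}

```text
clock: 5.95
tool_pos: [509.4, 99.9, 59.5]
tool_rot: [0.765, 0.644, 0.0, -0.0]
force: [1.7, 5.2, 4.6]
opening: 8.0
grip_force: 60.0
```

Call:
{"fn": "jog_arm", "kwargs": {"series": [[0,-1.5,0,0,-1],[0,-1.5,0,0,-1],[0,-1,0,0,-1],[0,0,0,0,-1],[0,0,0,0,-1]]}}

```text
clock: 6.58
tool_pos: [506.2, 100.4, 59.5]
tool_rot: [0.766, 0.643, 0.001, 0.0]
force: [3.7, 4.1, 1.7]
opening: 8.0
grip_force: 59.8
```

Call:
{"fn": "jog_arm", "kwargs": {"series": [[0,0,0,0,0],[0,0,0,0,0],[0,0,0,0,0],[0,0,0,0,0],[0,0,-10,0,0]]}}

```text
clock: 7.2
tool_pos: [504.7, 99.7, 69.1]
tool_rot: [0.766, 0.643, -0.001, -0.0]
force: [-0.3, -0.4, 0.3]
opening: 42.7
grip_force: 0.0
```

Call:
{"fn": "jog_arm", "kwargs": {"series": [[0,0,-30,0,0],[0,0,-35,0,0],[0,0,-35,0,0],[0,-40,-30,0,1],[0,-40,-20,0,1]]}}

```text
clock: 7.82
tool_pos: [426.1, 113.8, 221.0]
tool_rot: [0.766, 0.643, 0.001, 0.0]
force: [0.3, 0.5, 1.5]
opening: 77.1
grip_force: 0.0
```

Run:
```python
from h import *
say()
for n in ['top','scene']:
    c=camera(n);cv2.imwrite(f'pics/{n}2.png',c['image'])
    for t in ['loaded_cassette','empty_cassette','loaded_front_pad','drawer_handle']:
        for r in spotter.outline_of(t,c)[:2]: print(n,t,r['p'],r['extent'])
b=cv2.imread('pics/top2.png')[160:280,250:390];cv2.imwrite('pics/t2.png',cv2.resize(b,None,fx=5,fy=5,interpolation=cv2.INTER_CUBIC))
```

```text
t 7.825 [426.1 113.8 221. ] x [0.173 0.985 0.001] y [ 0.985 -0.173  0.002] z [ 0.002  0.001 -1.   ] op 77.1129179373846 f [0.3 0.5 1.5] 0.0 j [-0.83  0.12  0.53  2.13 -0.08  0.91 -0.43]
top loaded_cassette 0.84 [276.9, 186.3, 310.4, 212.7]
top loaded_cassette 0.51 [232.0, 150.9, 251.6, 175.8]
top empty_cassette 0.78 [315.8, 191.5, 350.3, 223.8]
top loaded_front_pad 0.52 [252.3, 164.4, 364.9, 261.1]
top loaded_front_pad 0.5 [275.1, 181.3, 310.4, 213.9]
top drawer_handle 0.6 [254.4, 162.7, 366.6, 263.1]
scene loaded_cassette 0.9 [283.3, 205.6, 322.1, 229.3]
scene empty_cassette 0.82 [323.5, 202.0, 360.7, 225.2]
scene loaded_front_pad 0.58 [299.3, 218.5, 310.6, 228.3]
scene drawer_handle 0.61 [269.5, 193.6, 387.1, 259.8]
```

View pics/t2.png

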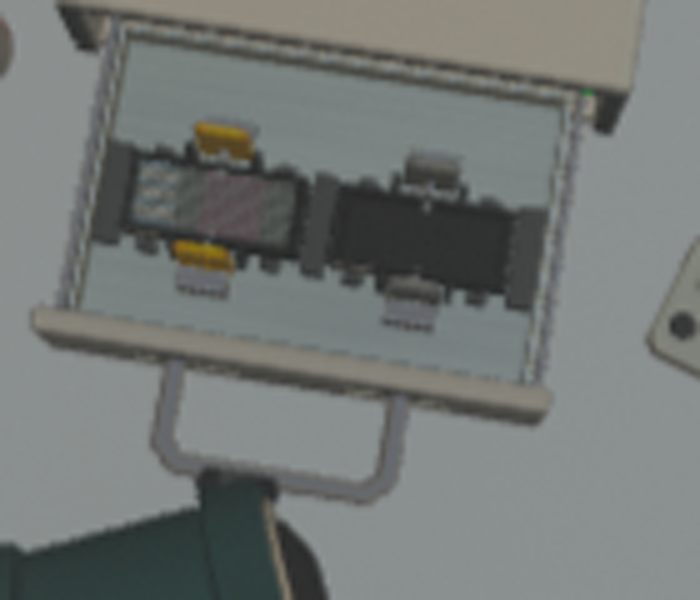

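The top view shows the drawer fully open with the loaded cassette on the left. Its yellow tabs are at about (294.6,188) and (290.8,211). The empty cassette is on the right.

```bash
cat >> h.py <<'E'
def tabs(c,zoff=86):
    h=cv2.cvtColor(c['image'],cv2.COLOR_BGR2HSV);m=cv2.inRange(h,(15,120,60),(35,255,255))
    n,l,st,ce=cv2.connectedComponentsWithStats(m)
    return [(ce[i].round(1),st[i].tolist()) for i in range(1,n) if st[i][4]>8]
E
python3 - <<'E'
from h import *
O=np.array([702.4,63.7]);X=np.array([.9845,-.1751]);Y=np.array([.1751,.9845])
C=O-72*X+50*Y;print('pred',C)
for n in ['top','scene']:
    c=camera(n)
    for t in tabs(c): print(n,t,w(c,*t[0],84).round(1),w(c,*t[0],72).round(1))
    for sx in(-1,1):
        print('predtab',[px(c,[*(C+sx*28*X+k*Y),86]).round(1).tolist() for k in(-13,13)],px(c,[*(C+sx*28*X),86]).round(1),px(c,[*(C+sx*28*X),72]).round(1))
E
```

```text
pred [640.271  125.5322]
top (array([455.2, 132.5]), [452, 129, 7, 8, 39]) [ 790.3 -259.7   84. ] [ 794. -263.   72.]
top (array([294.3, 187.7]), [289, 185, 11, 7, 54]) [663.1 121.4  84. ] [665.5 122.2  72. ]
top (array([290. , 210.6]), [285, 208, 11, 6, 49]) [609.5 131.5  84. ] [611.3 132.4  72. ]
predtab [[296.0, 210.0], [284.8, 208.2]] [290.4 209.1] [290.8 210. ]
predtab [[300.1, 186.4], [289.1, 184.6]] [294.6 185.5] [295.  186.7]
scene (array([404.5, 154.4]), [403, 151, 4, 7, 25]) [ 788.9 -258.5   84. ] [ 808.2 -274.    72. ]
scene (array([303.3, 215.9]), [296, 205, 16, 23, 222]) [625.7 135.2  84. ] [641.2 128.8  72. ]
scene (array([546.4, 347.7]), [455, 282, 165, 118, 5295]) [147.3 -71.   84. ] [151.8 -82.1  72. ]
scene (array([520. , 344.2]), [516, 342, 8, 6, 19]) [169.  -38.9  84. ] [173.9 -49.2  72. ]
scene (array([431.5, 391.1]), [393, 378, 69, 22, 564]) [164.8 136.   84. ] [169.6 129.7  72. ]
predtab [[313.0, 216.9], [301.9, 218.6]] [307.5 217.7] [307.5 222.7]
predtab [[307.3, 203.6], [296.7, 205.1]] [302.  204.3] [302.1 209.2]
```

Call:
{"fn": "jog_arm", "kwargs": {"series": [[10,42,4,0,1],[10,42,4,0,1],[10,42,4,0,1],[10,42,4,0,1],[9,39,4,0,1]]}}

```text
clock: 9.05
tool_pos: [640.4, 126.4, 198.3]
tool_rot: [0.766, 0.643, -0.001, -0.0]
force: [0.1, 0.4, 0.9]
opening: 85.5
grip_force: 0.0
```

```bash
cat >> h.py <<'E'
def ww(c,u,v,z):
    K=c['intrinsics'];T=c['T'];a=np.array([u-K[0,2],v-K[1,2]])/K[0,0];r=np.hypot(*a)
    d=T[:3,:3]@np.array([*(a/r*np.sin(r)),np.cos(r)]);p=T[:3,3];return p+d*(z-p[2])/d[2]
E
python3 - <<'E'
from h import *
say();c=camera('wrist');print(np.round(c['T'],3).tolist(),c['intrinsics'][0])
for t in tabs(c): print(t,ww(c,*t[0],84).round(1))
cv2.imwrite('pics/w3.png',c['image'])
E
```

```text
t 9.05 [640.4 126.4 198.3] x [ 0.172  0.985 -0.001] y [ 0.985 -0.172 -0.001] z [-0.001 -0.001 -1.   ] op 85.50017681138213 f [0.1 0.4 0.9] 0.0 j [-0.62  0.54  0.52  1.65 -0.3   1.03 -0.17]
[[0.985, -0.165, -0.049, 651.873], [-0.172, -0.947, -0.271, 195.662], [-0.001, 0.276, -0.961, 341.579], [0.0, 0.0, 0.0, 1.0]] [309.70691629   0.         321.69435467]
(array([621.4,  72.5]), [614, 66, 15, 13, 39]) [1021.8  221.3   84. ]
(array([607.5,  76.6]), [606, 72, 4, 10, 11]) [988.3 214.8  84. ]
(array([619.6,  82.8]), [614, 80, 10, 7, 20]) [1014.7  208.3   84. ]
(array([623.1,  99.3]), [615, 86, 17, 25, 132]) [1019.9  188.2   84. ]
(array([612.8,  96.8]), [607, 92, 11, 10, 24]) [995.9 191.1  84. ]
(array([289.7, 190.9]), [285, 173, 11, 36, 283]) [613.6 138.   84. ]
(array([350.8, 191. ]), [346, 173, 10, 36, 260]) [665.3 128.9  84. ]
```

View pics/w3.png

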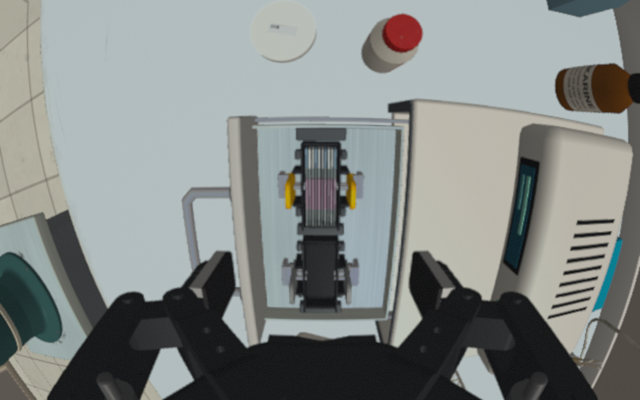

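The wrist view shows the yellow tabs at (290,191) and (351,191), about 1 mm off the finger midline. I'll correct that and descend.

Call:
{"fn": "jog_arm", "kwargs": {"series": [[2.5,-1.8,10,0.003,0.85],[0,0,25,0,0.85],[0,0,25,0,0.85],[0,0,20,0,0.85],[0,0,10,0,0.85]]}}

```text
clock: 9.72
tool_pos: [636.3, 129.3, 107.9]
tool_rot: [0.766, 0.642, -0.001, -0.001]
force: [0.4, 0.2, 1.4]
opening: 78.9
grip_force: 0.0
```

Run:
```python
from h import *
say();c=camera('wrist')
for t in tabs(c): print(t,ww(c,*t[0],84).round(1))
b=c['image'][120:400,160:480];cv2.imwrite('pics/w4.png',cv2.resize(b,None,fx=2,fy=2,interpolation=cv2.INTER_CUBIC))
```

```text
t 9.725 [636.3 129.3 107.9] x [ 0.175  0.985 -0.001] y [ 0.985 -0.175 -0.002] z [-0.002 -0.    -1.   ] op 78.8754235828414 f [0.4 0.2 1.4] 0.0 j [-0.59  0.64  0.47  1.72 -0.36  0.87 -0.13]
(array([282.7, 227.6]), [275, 199, 17, 57, 668]) [614.5 140.5  84. ]
(array([370.2, 227.8]), [361, 200, 19, 56, 708]) [664.5 131.5  84. ]
```

View pics/w4.png

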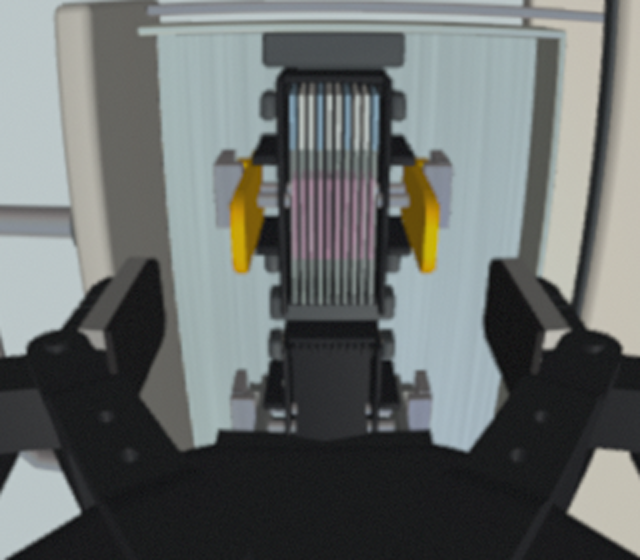

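Run:
```python
from h import *
s=say();c=camera('wrist');r=R.from_quat(s['tool_rot']).as_matrix()
for u,v in [(275.5,253),(284,255),(379,252),(370,255)]:
    p=ww(c,u,v,86);print(p.round(1),'tool',(r.T@(p-s['tool_pos'])).round(1))
# fingertip cols check: inner pad tips
```

```text
t 9.775 [636.1 129.2 107.2] x [ 0.175  0.985 -0.001] y [ 0.985 -0.175 -0.003] z [-0.003 -0.001 -1.   ] op 79.13361708486511 f [-0.1  0.2 -1. ] 0.0 j [-0.59  0.64  0.47  1.72 -0.36  0.87 -0.13]
[607.1 126.3  86. ] tool [ -7.9 -28.   21.3]
[611.8 124.2  86. ] tool [ -9.1 -23.   21.3]
[667.4 116.2  86. ] tool [-7.3 33.1 21.1]
[661.8 115.3  86. ] tool [-9.2 27.8 21.1]
```

Call:
{"fn": "jog_arm", "kwargs": {"series": [[3,2.4,5,0,0.85],[0,0,15,0,0.85],[0,0,15,0,0.85],[0,0,15,0,0.85],[0,0,9,0,0.85]]}}

```text
clock: 10.45
tool_pos: [639.8, 131.5, 48.7]
tool_rot: [0.767, 0.642, -0.001, -0.0]
force: [-0.4, 0.1, -0.4]
opening: 78.9
grip_force: 0.0
```

Run:
```python
from h import *
say();c=camera('wrist')
for t in tabs(c): print(t)
b=c['image'][120:400,160:480];cv2.imwrite('pics/w5.png',cv2.resize(b,None,fx=2,fy=2,interpolation=cv2.INTER_CUBIC))
```

```text
t 10.45 [639.8 131.5  48.7] x [ 0.175  0.985 -0.001] y [ 0.985 -0.175 -0.002] z [-0.002 -0.001 -1.   ] op 78.86626271054942 f [-0.4  0.1 -0.4] 0.0 j [-0.56  0.72  0.44  1.73 -0.41  0.78 -0.11]
(array([261.5, 277.4]), [247, 232, 31, 87, 1548])
(array([381.8, 277.7]), [366, 233, 31, 86, 1506])
```

View pics/w5.png

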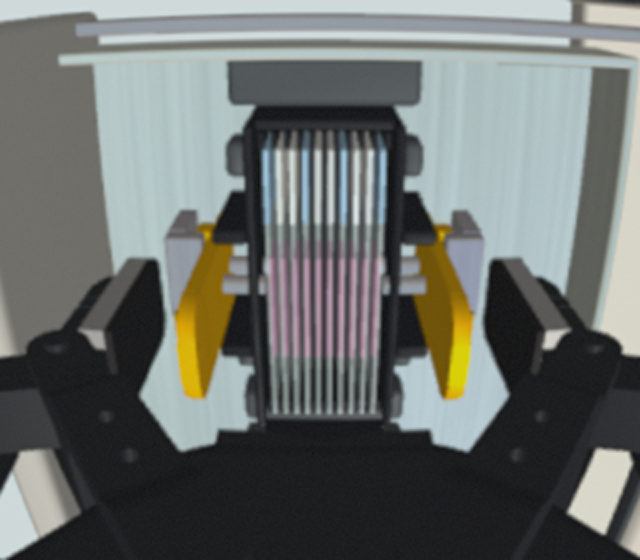

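The tabs are centred between the pads with similar gaps on both sides, so I'll squeeze.

Call:
{"fn": "jog_arm", "kwargs": {"series": [[0,0,0,0,0.5],[0,0,0,0,0.3],[0,0,0,0,-1],[0,0,0,0,-1],[0,0,0,0,-1]]}}

```text
clock: 11.12
tool_pos: [643.0, 131.6, 53.6]
tool_rot: [0.767, 0.642, 0.002, 0.001]
force: [-0.2, -1.1, 12.4]
opening: 42.1
grip_force: 63.0
```

Call:
{"fn": "jog_arm", "kwargs": {"series": [[0,0,0,0,-1],[0,0,0,0,-1],[0,0,0,0,-1],[0,0,0,0,-1],[0,0,-1,0,-1]]}}

```text
clock: 11.75
tool_pos: [642.9, 131.5, 53.8]
tool_rot: [0.767, 0.642, 0.002, 0.001]
force: [2.3, -1.5, 2.7]
opening: 42.2
grip_force: 60.5
```

Run:
```python
from h import *
say();c=camera('wrist')
for t in tabs(c): print(t)
b=c['image'][160:400,180:460];cv2.imwrite('pics/w6.png',cv2.resize(b,None,fx=2,fy=2,interpolation=cv2.INTER_CUBIC))
```

```text
t 11.75 [642.9 131.5  53.8] x [0.176 0.984 0.002] y [ 0.984 -0.176  0.005] z [ 0.006  0.001 -1.   ] op 42.2416729425287 f [ 2.3 -1.5  2.7] 60.48698902130127 j [-0.56  0.72  0.44  1.72 -0.41  0.79 -0.11]
(array([277.9, 274.8]), [270, 238, 17, 76, 932])
(array([365.5, 274.8]), [357, 239, 17, 75, 907])
```

View pics/w6.png

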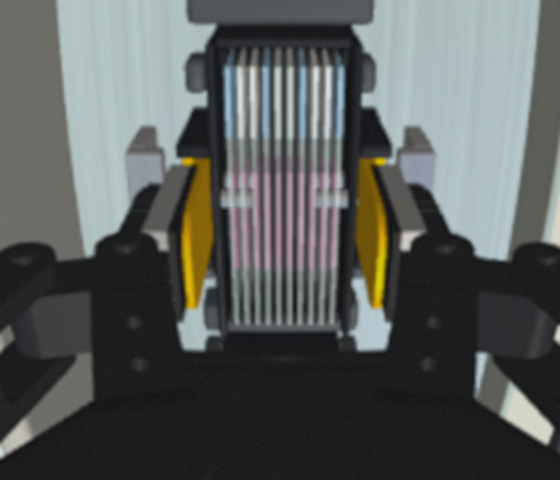

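Both catches are squeezed in symmetrically between the pads, so I'll lift.

Call:
{"fn": "jog_arm", "kwargs": {"series": [[0,0,-3,0,-1],[0,0,-3,0,-1],[0,0,-4,0,-1],[0,0,-5,0,-1],[0,0,-5,0,-1]]}}

```text
clock: 12.42
tool_pos: [639.6, 132.0, 71.4]
tool_rot: [0.766, 0.642, -0.001, -0.001]
force: [-0.6, -0.5, -0.6]
opening: 42.0
grip_force: 61.8
```

Run:
```python
from h import *
say();c=camera('wrist')
for t in tabs(c): print(t)
```

```text
t 12.425 [639.6 132.   71.4] x [ 0.175  0.985 -0.   ] y [ 0.985 -0.175 -0.002] z [-0.002  0.    -1.   ] op 41.99029897975605 f [-0.6 -0.5 -0.6] 61.754937171936035 j [-0.57  0.69  0.45  1.72 -0.39  0.82 -0.12]
(array([636.8, 111.6]), [634, 109, 6, 7, 14])
(array([278.1, 274.6]), [271, 238, 16, 76, 885])
(array([365.3, 275. ]), [357, 239, 17, 75, 894])
```

The tabs stay fixed in the wrist view, so the cassette has unlatched and is moving with the gripper. I'll continue up.

Call:
{"fn": "jog_arm", "kwargs": {"series": [[0,0,-8,0,-1],[0,0,-10,0,-1],[0,0,-12,0,-1],[0,0,-12,0,-1],[0,0,-12,0,-1]]}}

```text
clock: 13.1
tool_pos: [640.5, 131.8, 126.4]
tool_rot: [0.767, 0.642, 0.0, 0.0]
force: [-0.4, -0.0, -0.8]
opening: 42.1
grip_force: 61.8
```

Call:
{"fn": "jog_arm", "kwargs": {"series": [[0,0,-12,0,-1],[0,0,-12,0,-1],[0,0,-12,0,-1],[0,0,-10,0,-1],[0,0,-6,0,-1]]}}

```text
clock: 13.72
tool_pos: [640.6, 131.7, 178.1]
tool_rot: [0.767, 0.642, 0.0, 0.0]
force: [-0.6, 0.5, -2.1]
opening: 41.7
grip_force: 61.8
```

Call:
{"fn": "jog_arm", "kwargs": {"series": [[0,0,-2,0,-1],[0,0,0,0,-1],[0,0,0,0,-1],[0,0,0,0,-1],[0,0,0,0,-1]]}}

```text
clock: 14.35
tool_pos: [640.4, 131.7, 179.1]
tool_rot: [0.767, 0.642, -0.0, -0.0]
force: [0.1, -0.2, -0.7]
opening: 42.1
grip_force: 61.8
```

Run:
```python
from h import *
say();c=camera('wrist')
for t in tabs(c): print(t)
c=camera('scene');b=c['image'][120:280,220:420];cv2.imwrite('pics/s7.png',cv2.resize(b,None,fx=3.5,fy=3.5,interpolation=cv2.INTER_CUBIC))
```

```text
t 14.35 [640.4 131.7 179.1] x [ 0.175  0.985 -0.   ] y [ 0.985 -0.175 -0.   ] z [-0. -0. -1.] op 42.0545543649462 f [ 0.1 -0.2 -0.7] 61.75561308860779 j [-0.62  0.56  0.51  1.67 -0.32  1.   -0.17]
(array([623.1,  78.6]), [617, 71, 13, 15, 32])
(array([633.9,  96. ]), [624, 76, 16, 41, 194])
(array([627.8,  89.4]), [626, 88, 4, 4, 9])
(array([621.6,  92.5]), [619, 90, 6, 7, 13])
(array([625.9, 102.6]), [621, 99, 9, 10, 25])
(array([619.1, 111.7]), [617, 110, 5, 5, 9])
(array([278.2, 274.5]), [271, 238, 16, 76, 886])
(array([365.3, 274.9]), [357, 239, 17, 75, 879])
```

View pics/s7.png

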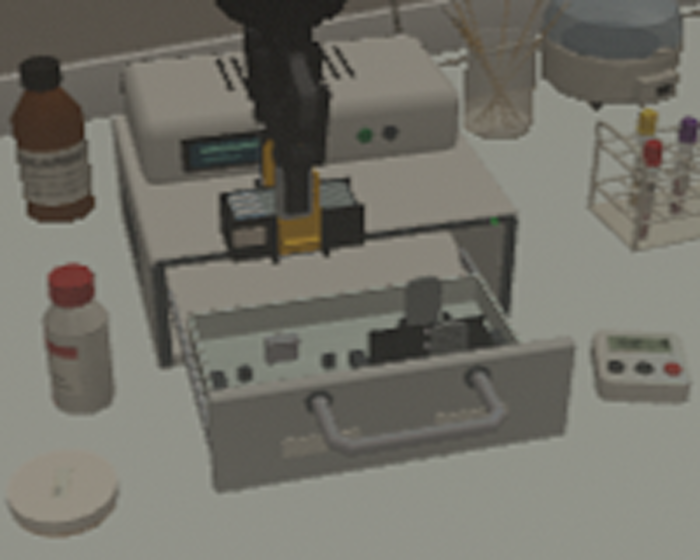

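The cassette is held level well above the open drawer, at crop pixels (290,220). The empty cassette is still in its bay and the other items haven't moved.

```bash
python3 -c "
from plant import ticket
print(ticket.sign_off())"
```

```text
the job is handed in; nothing more can be done
None
```

I handed in the job at about 14.4 s: the drawer is open and the loaded cassette is held level by its squeezed catches, about 12 cm above its bay, while the empty cassette and the other bench items look undisturbed in the last picture (the sign-off gave no verdict).

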